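Centre the plunger head on its stand

ROBOT

A 7-joint arm with a two-finger parallel gripper is mounted at the origin on the work surface. World frame = base frame: x ahead of the robot, y to its left, z up, the work surface at z = 0. Lengths are in mm, angles in rad, forces in N, time in s.
With the tool pointing down it reaches from about 350 to 775 mm from the base axis. Payload 3.1 kg.
Tool frame: the origin (TCP) lies midway between the tips of the shut fingers; the grasp point (between the pads) lies 19 mm behind it (bot.hold_point_z is the z of the grasp point in the tool frame, in mm); z points along the fingers, x is the direction in which the jaws open and shut, and the axes are right-handed (so a half turn about z gives the same grasp; the last joint's range is limited). The gripper opens to 85 mm and grips with 20 to 120 N. Pads are 22 mm wide; open, the fingers measure 114 mm over their backs; the gripper's body (76 mm by 85 mm) begins 54 mm behind the grasp point. The pads swing forward as they close: fully open they stand 13 mm farther back than shut.
Start: joints at [-1.282, 0.311, 0.014, 1.512, -0.004, 1.319, -0.027], TCP at [178.613, 520.206, 231.304] pointing down, gripper open.
Joint ranges: [-2.7, 2.7], [-0.3, 1.91], [-1.27, 1.3], [0.12, 2.57], [-1.44, 4.58], [0.2, 2.03], [-3.05, 3.05]. Speed limits (rad/s): [2.79, 2.79, 3.14, 3.14, 3.14, 3.14, 3.14].

INTERFACE

Orientations are given as a unit quaternion [x, y, z, w].
In Python, from cell import bot, viewer, nets gives the robot as it stands. The module is installed in compiled form; this text tells all that it offers.
- The arm moves only by the tool play_rows, never from a script. Its argument "commands" is a list that holds one entry, the list of rows, each a list of 7 numbers: the shift along the tool's x, y, z in mm, then the turn, a rotation vector about the tool's x, y, z in degrees, then the finger opening in mm, from 0 to 85.4. In form: [[[dx, dy, dz, wx, wy, wz, jaw], ...]]. A call has exactly 8 rows; each row shifts and turns the commanded pose from where the row before left it, along the tool's axes as they then stand; what a row does not reach is not made up. A row lasts 1/12 s, in which the tool goes at most 41.7 mm and 7.16 degrees, less where a joint would pass 70% of its speed; a pose out of reach is approached as far as the arm can. A call is refused whole if a number of a shift passes 41.7 or a number of a turn 7.16, either way. A call with a gripper value outside its range is refused whole. The fingers move at their own pace and stop on an object; "squeeze" is the grip in N (left out, the last holds). Time passes only in rows, so rows that do not move let the fingers close, or fill a call up. It gives the time, the measured TCP pose, the force and the opening at its end, in the units of the state.
- bot.observe(): the state, without advancing time (a new reading comes with each control period).
- viewer.capture(name): name is "scene" or "side" or "wrist"; returns a dict with "frame" (420x560x3 uint8, blue, green, red), "vertical_fov" (degrees; the focal length in pixels is half the picture's height over the tangent of half this angle, whatever the lens; pixels are square), "cx", "cy" (the principal point, pixels), "extrinsics" (4x4, takes a point from camera to world coordinates). Camera axes: x right, y up, looking along -z (the intrinsics and any distortion apply to the point x, -y, -z); pixel columns grow to the right and rows downward; lengths in mm; the calibration is good to about 2 mm. A picture is of the moment at which its call begins. There is no depth.
- bot.finish_job(): hands the job in, once; it reports no verdict.
Trained networks look in the newest picture that a camera, given by its name, has taken for a name from the list of things; names that differ only in an ending like _2 or _b are one class to them, and where a whole thing is asked for, a point or a joint stands for the part that bears it (a point fixed in the world has none). Each returns a list of dicts, best first, with "p" (0 to 1); they miss things now and then, are a little off and sometimes report something else, mostly with a low value. They report only what shows in the picture. A call takes as long as a camera call.
- nets.cut_out(camera, target): "pixels" (420x560 bool, what is visible of it) and "location" ([row, column] as shares, 0 to 1, of the picture: columns of its width, rows of its height, amid what is visible of it).
- nets.spot_point(camera, target): "location" ([row, column] as shares, 0 to 1, of the picture: columns of its width, rows of its height: a listed point, or the origin of a listed thing).
The state is a dict: "t": time; "joints": joint angles; "qd": joint speeds; "joint_efforts": joint torques, N m; "tool_pos": TCP position; "tcp_rot": TCP orientation; "force": force on the tool from outside, world axes, zero at the start; "torque": the same for the moment, N m; "grip_width": opening from 0.0 (shut) to 1.0 (fully open).
Only numpy, scipy, OpenCV 4.12 (cv2) and the standard library are available. Lean on these libraries where they do the work, as an engineer would, in place of code of your own. Each camera call takes 0.05 s, during which the arm holds its last target.

TASK

The plunger head has been left off-centre, hanging over the edge of the small white stand. With light taps or pushes of the fingers on its rubber bell, slide it gently to the middle of the stand so that the stand's round base plate shows evenly all round it, and leave it standing upright there. Do not grip, lift or tip it, keep off its steel handle, and leave everything else where it is.

Things in the scene. Friction and masses are not known exactly. Their poses are not given: they have to be found in the camera images.
- plunger: Sizes in mm. Dark rubber plunger head standing upright and loose on top of the stand, 101 high in all, 0.25 to 0.4 kg. Origin: centre of the underside of its round foot (radius 25); z up along its axis. Top-heavy: pushed low on the bell's band it slides (1 to 3 N), pushed much higher it tips over.
- bell (a point): Centre of the plunger head's rubber bell, on its axis 25 above the underside of the foot. The bell's widest part is an upright band of radius 48, from 17 to 33 above the foot; below it is the narrower foot, above it the bell narrows to radius 14 at 60.
- plunger_handle: The plunger head's short steel handle, fixed upright on its axis: from 66 to 101 above the foot, radius 7, with a thicker end of radius 10. Not to be touched. Origin: its lower end, on the axis.
- stand_top (a point): Centre of the flat top of the white ceramic stand, a round pedestal on a round base plate (radius 66, 4 thick, concentric), fixed to the tray. The top has radius 34 and lies 44 above the tray's floor (itself 4 above the work surface). The plunger head's foot starts 16 to 21 off this centre, in any direction, and hangs over the edge.
- brush: Grey nylon tile brush lying bristles down, 170 x 42 x 46 high; origin centre of underside, x axis along its length.
- clear_box: Small clear plastic box, hinged lid snapped shut, 103 x 78 x 39 high; origin centre of underside.
- pumice: Grey pumice block, 50 x 85 x 30 high; origin centre of underside.
- basin: Empty blue plastic basin, 230 across the rim, 95 high; origin centre of underside.
- spray: Capped green spray bottle, 72 diameter, 203 high; origin centre of underside.
- cleaner: White cleaner bottle, 72 diameter, 190 high; origin centre of underside.
- pot: Small open steel pot, 92 across the rim, 85 high; origin centre of underside.

How it is judged (in metres and radians):
At the end, for the whole second after the job is handed in: The plunger head stands upright (within 0.05 rad), at rest on the stand's top, its axis within 6 mm of the stand's centre; every other loose thing within 25 mm of where it was (horizontal distance between plunger and stand_top below 0.006 m and angle between plunger's own z axis and vertical below 0.05 rad and z of plunger in the frame of stand_top between -0.003 and 0.003 m and linear speed of plunger below 0.01 m/s and distance of each of brush, clear_box, pumice, basin, spray, cleaner, pot from where it was at the start of the episode below 0.025 m); the robot touches nothing.
It fails at once if the plunger head is lifted or carried (foot centre more than 12 mm above the stand's top) (z of plunger in the frame of stand_top above 0.012 m).
It fails at once if the plunger head is tipped by more than 0.35 rad or falls off (angle between plunger's own z axis and vertical above 0.35 rad or z of plunger in the frame of stand_top below -0.015 m).
It fails at once if the robot touches the steel handle (contact force between any of the fingers, the arm and plunger_handle above 0.3 N).
It fails at once if the plunger head is pushed or squeezed hard (over 20 N) (contact force between any of the fingers, the arm and plunger above 20 N).
It fails at once if another thing is moved by more than 25 mm (distance of any of brush, clear_box, pumice, basin, spray, cleaner, pot from where it was at the start of the episode above 0.025 m).
It also fails if it takes over 42 s, if anything falls off the work surface, if the arm or the gripper's body presses on something with over 40 N, if the wrist force passes 120 N, or if a joint passes its speed limit or range.

## Working session

There is one attempt and no reset: what is moved stays moved. The work goes in short steps, Python scripts to look and compute and a tool call to move; the robot and the scene stay as the last step left them, time stands still between calls to the robot, and variables do not carry over. Pictures are saved under pics/ and viewed, and the job is handed in when it is done.

Besides the shell and the picture viewer there is one more tool, called as name(argument=value, ...), one argument or row to a line, values as JSON. play_rows: Moves the arm, as the interface text tells. Its arguments: {"type":"object","properties":{"commands":{"type":"array","items":{"type":"array","items":{"type":"array","items":{"type":"number"}}}},"squeeze":{"type":"number"}},"required":["commands"]}

```bash
mkdir -p pics; cat > h.py <<'E'
import numpy as np, cv2
from cell import bot, viewer, nets
def cap(n,tag):
    c=viewer.capture(n); cv2.imwrite(f'pics/{tag}.png',c['frame']); return c
def ray(c,u,v):
    f=210/np.tan(np.radians(c['vertical_fov'])/2)
    d=np.array([(u-c['cx'])/f,-(v-c['cy'])/f,-1.]); E=np.array(c['extrinsics'])
    return E[:3,3],E[:3,:3]@d
def atz(c,u,v,z):
    o,d=ray(c,u,v); return o+d*(z-o[2])/d[2]
def proj(c,P):
    E=np.array(c['extrinsics']); p=E[:3,:3].T@(np.array(P)-E[:3,3]); f=210/np.tan(np.radians(c['vertical_fov'])/2)
    return c['cx']+f*p[0]/-p[2], c['cy']-f*p[1]/-p[2]
def tri(rs):
    A=np.zeros((3,3));b=np.zeros(3)
    for o,d in rs:
        d=d/np.linalg.norm(d);M=np.eye(3)-np.outer(d,d);A+=M;b+=M@o
    return np.linalg.solve(A,b)
E
python3 - <<'E'
from h import *
print(bot.observe())
for n in ['scene','side','wrist']:
    c=cap(n,n+'0'); print(n,{k:c[k] for k in c if k!='frame'})
    for t in ['plunger','bell','stand_top','plunger_handle']:
        r=nets.spot_point(n,t)
        print(t,[(round(x['p'],2),round(x['location'][1]*560,1),round(x['location'][0]*420,1)) for x in r[:3]])
E
```

```text
{'t': 0.0, 'joints': array([-1.281697  ,  0.31175299,  0.01396236,  1.51303903, -0.0043574 ,
        1.31922441, -0.02720264]), 'qd': array([ 0.0014081 , -0.00091841, -0.0003871 , -0.00107931, -0.00054887,
        0.00062213, -0.00126605]), 'joint_efforts': array([-2.60910832e-05, -3.79918528e+01,  1.46283768e-01, -2.30585289e+01,
        1.24858750e-02,  1.38624228e-02, -1.71758262e-05]), 'tool_pos': array([178.39037181, 519.49322306, 230.2133219 ]), 'tcp_rot': array([ 8.13845890e-01,  5.81079542e-01, -9.34910872e-04,  7.47355100e-04]), 'force': array([-0.11903399,  0.05857578,  0.80619321]), 'torque': array([ 0.06537235, -0.07413528, -0.00162176]), 'grip_width': 0.998065249082603}
scene {'vertical_fov': 50.8675381273685, 'cx': 286.743720899298, 'cy': 206.6990271744551, 'extrinsics': array([[ 3.79030013e-01, -7.27673966e-01,  5.71687720e-01,
         1.31875878e+03],
       [ 9.25374236e-01,  3.00938733e-01, -2.30474301e-01,
        -2.81509599e+02],
       [-4.33282955e-03,  6.16381764e-01,  7.87435551e-01,
         1.10329374e+03],
       [ 0.00000000e+00,  0.00000000e+00,  0.0000
[... 631 characters left out ...]

         1.00000000e+00]])}
plunger [(0.93, 272.7, 221.3), (0.54, 298.9, 264.1)]
bell [(0.77, 267.9, 214.3)]
stand_top [(0.8, 261.9, 222.4)]
plunger_handle [(0.66, 204.5, 169.3), (0.52, 269.7, 200.2)]
wrist {'vertical_fov': 70.6987810076388, 'cx': 276.42949488687543, 'cy': 205.74219204998525, 'extrinsics': array([[ 3.23955664e-01, -9.00912584e-01, -2.88806584e-01,
         1.05048034e+02],
       [ 9.46071718e-01,  3.08819537e-01,  9.78713304e-02,
         5.44247071e+02],
       [ 1.01560230e-03, -3.04937713e-01,  9.52371755e-01,
         3.74202407e+02],
       [ 0.00000000e+00,  0.00000000e+00,  0.00000000e+00,
         1.00000000e+00]])}
plunger []
bell []
stand_top []
plunger_handle []
```

```bash
python3 - <<'E'
import cv2
for n,(u,v) in {'scene':(290,215),'side':(270,215)}.items():
    im=cv2.imread(f'pics/{n}0.png'); c=im[v-75:v+75,u-100:u+100]; cv2.imwrite(f'pics/{n}0c.png',cv2.resize(c,None,fx=4,fy=4,interpolation=cv2.INTER_CUBIC))
E
```

```text
(no output)
```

View pics/scene0.png

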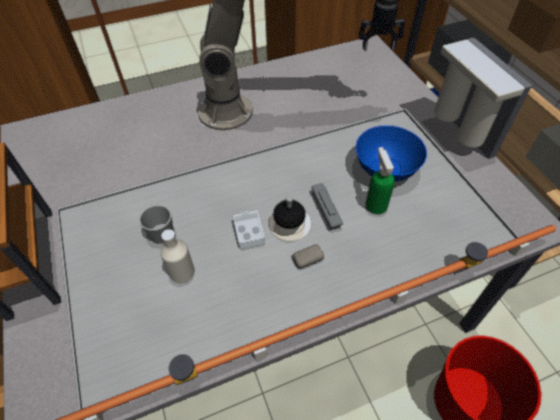

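View pics/side0.png

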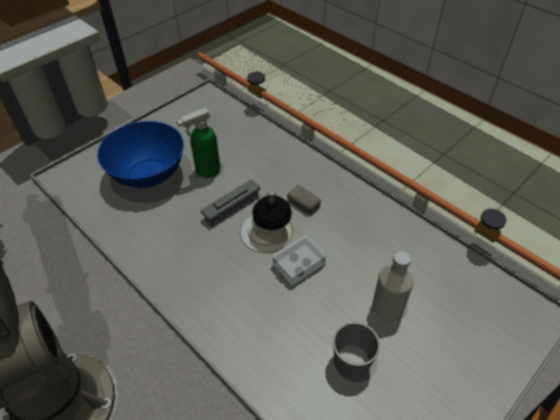

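View pics/wrist0.png

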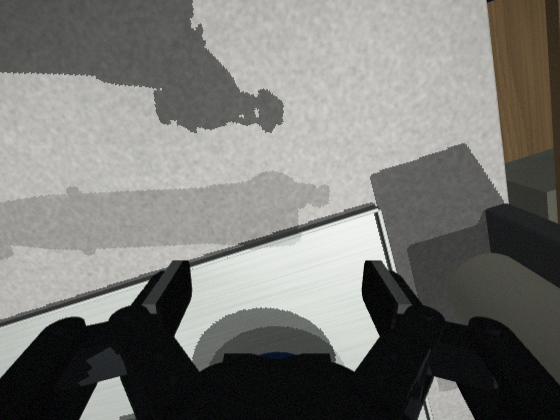

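```bash
ls pics
```

```text
scene0.png
scene0c.png
side0.png
side0c.png
wrist0.png
```

View pics/scene0c.png

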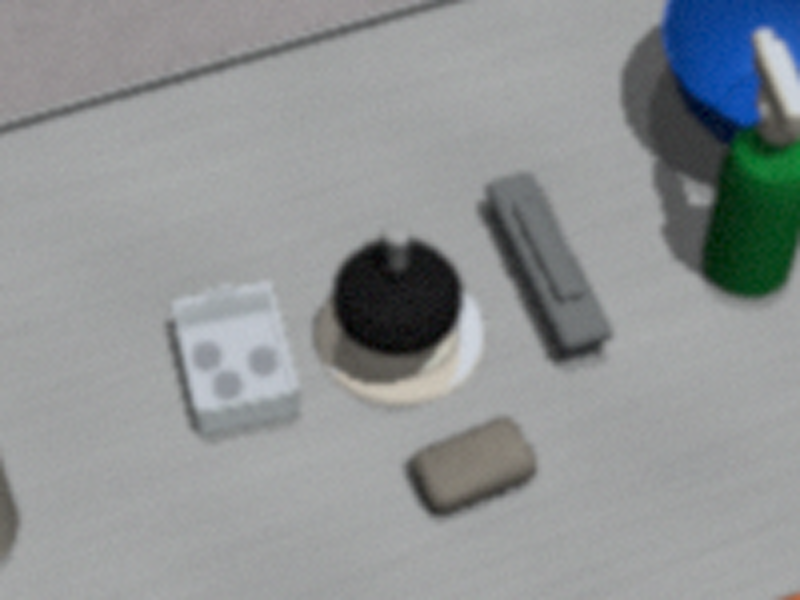

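View pics/side0c.png

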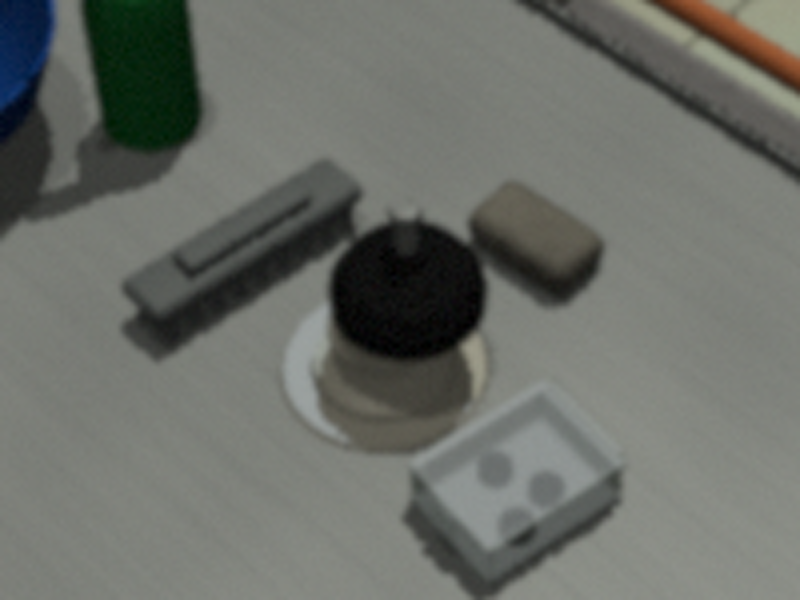

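```bash
cat >> h.py <<'E'
from scipy.optimize import least_squares
def ringpts(x,y,z,r,n=72):
    a=np.linspace(0,2*np.pi,n,endpoint=False); return np.c_[x+r*np.cos(a),y+r*np.sin(a),np.full(n,z)]
def bellhull(c,x,y,z0=48):
    P=np.vstack([ringpts(x,y,z0+17,48),ringpts(x,y,z0+33,48),ringpts(x,y,z0+60,14)])
    uv=np.array([proj(c,p) for p in P],np.float32); return cv2.convexHull(uv)[:,0]
def darkmask(c,ctr,half,thr=45):
    g=c['frame'].max(2); m=(g<thr).astype(np.uint8)
    w=np.zeros_like(m);u,v=map(int,ctr);w[max(0,v-half):v+half,max(0,u-half):u+half]=1
    return m*w
E
python3 - <<'E'
from h import *
C={};S={}
for n in ['scene','side']:
    c=viewer.capture(n);C[n]=c
    for t in ['bell','stand_top','plunger_handle','plunger']:
        r=nets.spot_point(n,t); S[n,t]=r
    for t in ['brush','clear_box','pumice','spray','basin','cleaner','pot']:
        r=nets.spot_point(n,t)
        if r: S[n,t]=r
    for t in ['plunger','bell','stand_top']:
        r=nets.cut_out(n,t)
        for q in r[:2]: print(n,t,round(q['p'],2),q['pixels'].sum(),np.mean(np.nonzero(q['pixels'])[1]),np.mean(np.nonzero(q['pixels'])[0]))
for t in ['bell','stand_top','plunger','brush','clear_box','pumice','spray','basin','cleaner','pot']:
    try:
        rs=[ray(C[n],S[n,t][0]['location'][1]*560,S[n,t][0]['location'][0]*420) for n in C]
        print(t,tri(rs).round(0),[round(S[n,t][0]['p'],2) for n in C])
    except KeyError as e: print(t,e)
    except IndexError as e: print(t,'no')
E
```

```text
scene plunger 0.98 828 288.3466183574879 213.10628019323673
scene bell 0.75 827 288.4062877871826 213.31197097944377
scene stand_top 0.7 181 290.3259668508287 229.3646408839779
side plunger 0.93 1159 271.17428817946507 211.7204486626402
side stand_top 0.62 532 263.4003759398496 235.10714285714286
bell [594.  20.  73.] [0.85, 0.95]
stand_top [579.  26.  45.] [0.46, 0.96]
plunger [597.  16.  31.] [0.66, 0.71]
brush [583. 143.   2.] [0.79, 0.7]
clear_box [ 569. -102.   -4.] [0.7, 0.69]
pumice ('side', 'pumice')
spray [620. 306.  -1.] [0.65, 0.68]
basin [489. 409.   0.] [0.71, 0.63]
cleaner [ 628. -326.    5.] [0.78, 0.86]
pot [ 471. -348.   -2.] [0.78, 0.74]
```

```bash
cat >> h.py <<'E'
from scipy.optimize import minimize
def softmask(hull,up=4,shape=(420,560)):
    m=np.zeros((shape[0],shape[1]),np.uint8)
    cv2.fillConvexPoly(m,np.round(hull*256).astype(np.int32),255,cv2.LINE_AA,8); return m/255.
def fitbell(c,mask,x0,z0=48,fitz=False):
    def cost(p):
        return np.abs(softmask(bellhull(c,p[0],p[1],z0))-mask).sum()
    return minimize(cost,x0,method='Nelder-Mead',options=dict(initial_simplex=[x0,[x0[0]+8,x0[1]],[x0[0],x0[1]+8]],xatol=.05,fatol=.1))
def draw(c,hulls,tag,ctr,hw=75,k=5):
    im=c['frame'].copy();u,v=map(int,ctr);a,b=max(0,u-hw),max(0,v-hw)
    im=cv2.resize(im[b:v+hw,a:u+hw],None,fx=k,fy=k,interpolation=cv2.INTER_CUBIC)
    for h,col in hulls:
        cv2.polylines(im,[np.round(((np.array(h)-[a,b]+.5)*k-.5)).astype(np.int32)],True,col,1,cv2.LINE_AA)
    cv2.imwrite(f'pics/{tag}.png',im)
def ringuv(c,x,y,z,r): return np.array([proj(c,p) for p in ringpts(x,y,z,r)])
E
python3 - <<'E'
from h import *
for n,ctr in [('scene',(289,213)),('side',(270,213))]:
    c=viewer.capture(n); q=nets.cut_out(n,'plunger')[0]['pixels']
    g=c['frame'].max(2); print(n,[g[v,ctr[0]] for v in range(180,250,3)])
    m=(g<50)&(cv2.dilate(q.astype(np.uint8),np.ones((5,5)))>0)
    m=cv2.morphologyEx(m.astype(np.uint8),cv2.MORPH_OPEN,np.ones((5,5)))
    r=fitbell(c,m,[594,20]); print(n,m.sum(),r.x,r.fun)
    # pts for ring: overlay of guess
    draw(c,[(bellhull(c,*r.x),(0,255,0)),(ringuv(c,579,26,8,66),(0,0,255)),(ringuv(c,579,26,48,34),(255,0,0))],n+'1',ctr,hw=50,k=6)
E
```

```text
scene [np.uint8(163), np.uint8(167), np.uint8(162), np.uint8(164), np.uint8(158), np.uint8(156), np.uint8(166), np.uint8(105), np.uint8(72), np.uint8(55), np.uint8(22), np.uint8(31), np.uint8(27), np.uint8(33), np.uint8(25), np.uint8(25), np.uint8(45), np.uint8(96), np.uint8(115), np.uint8(200), np.uint8(173), np.uint8(162), np.uint8(167), np.uint8(167)]
scene 648 [594.69250488  15.21881104] 195.33333333333331
side [np.uint8(123), np.uint8(123), np.uint8(125), np.uint8(123), np.uint8(126), np.uint8(65), np.uint8(39), np.uint8(38), np.uint8(18), np.uint8(8), np.uint8(9), np.uint8(14), np.uint8(16), np.uint8(11), np.uint8(11), np.uint8(7), np.uint8(5), np.uint8(55), np.uint8(66), np.uint8(69), np.uint8(68), np.uint8(83), np.uint8(94), np.uint8(96)]
side 1070 [598.01404667  17.39557838] 111.1450980392157
```

View pics/scene1.png

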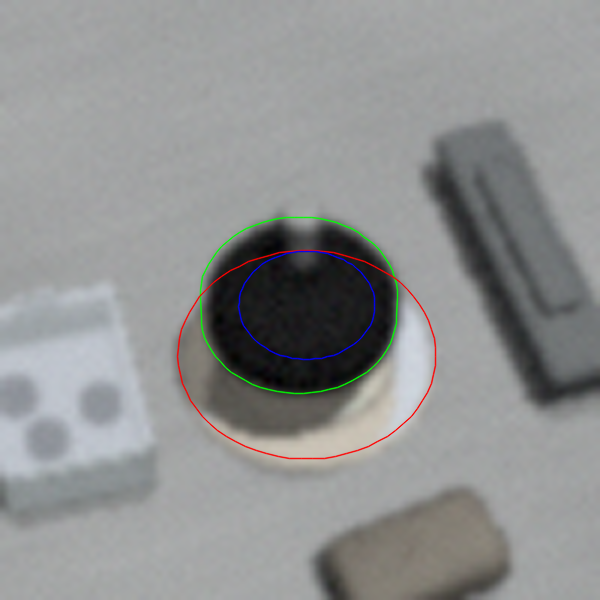

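View pics/side1.png

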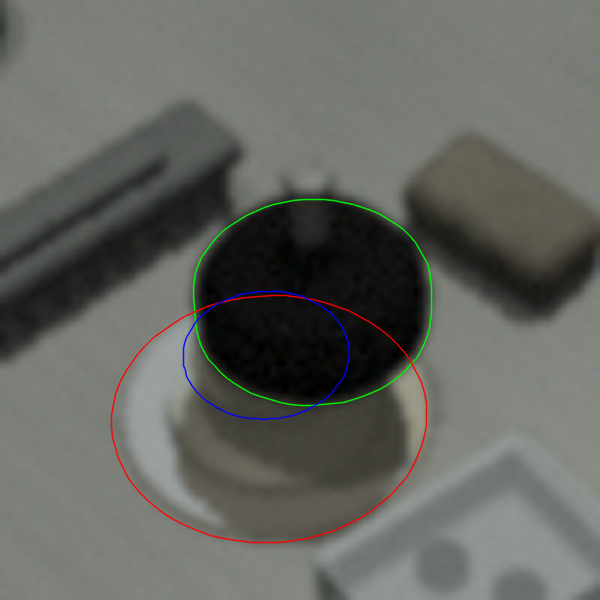

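```bash
cat >> h.py <<'E'
def ringedge(c,x,y,z,r,win,exclude=None,sgn=None):
    """sub-pixel edge offsets around predicted ring"""
    f=c['frame'].astype(np.float32); f=cv2.GaussianBlur(f,(0,0),1.0)
    a=np.linspace(0,2*np.pi,90,endpoint=False); out=[]
    for t in a:
        p0=np.array(proj(c,(x+r*np.cos(t),y+r*np.sin(t),z))); p1=np.array(proj(c,(x+(r+1)*np.cos(t),y+(r+1)*np.sin(t),z)))
        d=(p1-p0)/np.linalg.norm(p1-p0); s=np.arange(-win,win+.01,.25)
        q=(p0+s[:,None]*d).astype(np.float32)
        v=cv2.remap(f,q[:,0].reshape(1,-1),q[:,1].reshape(1,-1),cv2.INTER_LINEAR)[0]
        g=np.linalg.norm(np.gradient(v,axis=0),axis=1); i=np.argmax(g[2:-2])+2
        out.append((t,*(p0+s[i]*d),s[i],g[i]))
    return np.array(out)
E
python3 - <<'E'
from h import *
for n,ctr,x0 in [('scene',(289,213),(585,24)),('side',(270,213),(584,22))]:
    c=viewer.capture(n); x=np.array(x0,float)
    bh=bellhull(c,597,16).astype(np.float32)
    for it,win in enumerate([5,4,3,3,3]):
        E=ringedge(c,*x,8,66,win)
        keep=[cv2.pointPolygonTest(bh,(float(e[1]),float(e[2])),True)<-5 and e[4]>np.median(E[:,4])*.5 for e in E]
        K=E[keep]; W=np.array([atz(c,e[1],e[2],8)[:2] for e in K])
        r=least_squares(lambda p:np.hypot(*(W-p).T)-66,x,loss='soft_l1',f_scale=2)
        x=r.x
    print(n,x.round(1),len(K),np.abs(r.fun).mean())
    draw(c,[(bh,(0,255,0)),(ringuv(c,*x,8,66),(0,0,255)),(ringuv(c,*x,48,34),(255,0,0))],n+'2',ctr,hw=50,k=6)
a=cv2.imread('pics/scene2.png');b=cv2.imread('pics/side2.png');cv2.imwrite('pics/both2.png',cv2.resize(np.hstack([a,b]),(800,400)))
E
```

```text
scene [568.6  27.5] 34 3.277887569762932
side [583.7  23.2] 56 2.66538675275048
```

View pics/both2.png

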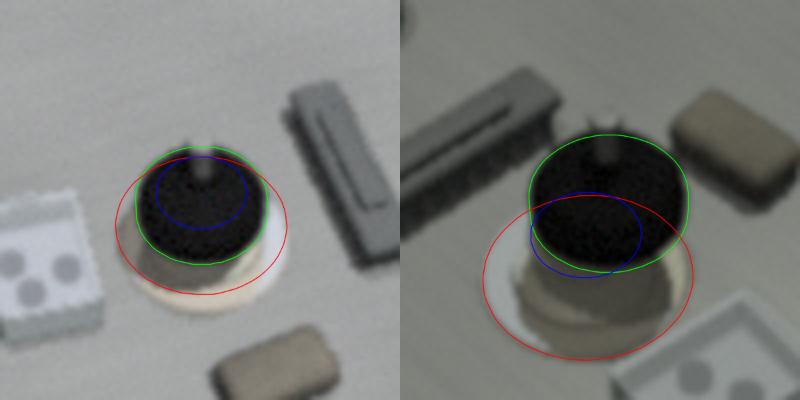

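play_rows(
  commands=[
    [[-14,26.5,-4,0,0,0,85],[-14,26.5,-4,0,0,0,85],[-14,26.5,-4,0,0,0,85],[-14,26.5,-4,0,0,0,85],[-14,26.5,-4,0,0,0,85],[-14,26.5,-4,0,0,0,85],[-14,26.5,-4,0,0,0,85],[-14,26.5,-4,0,0,0,85]],
  ],
)

```text
t: 3.22
tool_pos: [343.6, 344.2, 263.7]
tcp_rot: [0.814, 0.581, 0.0, -0.0]
force: [0.7, 0.4, 0.3]
grip_width: 0.995
```

play_rows(
  commands=[
    [[-14,26.5,-4,0,0,0,85],[-14,26.5,-4,0,0,0,85],[-14,26.5,-4,0,0,0,85],[-14,26.5,-4,0,0,0,85],[-14,26.5,-4,0,0,0,85],[-14,26.5,-4,0,0,0,85],[-14,26.5,-4,0,0,0,85],[-14,26.5,-4,0,0,0,85]],
  ],
)

```text
t: 3.88
tool_pos: [507.7, 169.6, 295.7]
tcp_rot: [0.814, 0.581, 0.0, -0.0]
force: [0.5, 0.4, 1.6]
grip_width: 0.994
```

play_rows(
  commands=[
    [[-14,26.5,-4,0,0,0,0],[-14,26.5,-4,0,0,0,0],[-14,26.5,-4,0,0,0,0],[-14,26.5,-4,0,0,0,0],[-14,26.5,-4,0,0,0,0],[-14,26.5,-4,0,0,0,0],[-7,13,-4,0,0,0,0],[0,0,0,0,0,0,0]],
  ],
)

```text
t: 4.55
tool_pos: [641.8, 23.5, 322.9]
tcp_rot: [0.816, 0.578, -0.001, 0.002]
force: [-0.0, -0.2, 0.2]
grip_width: -0.003
```

```bash
python3 - <<'E'
from h import *
s=bot.observe(); print(s['t'],s['tool_pos'],s['tcp_rot'],s['joints'],s['force'],s['grip_width'])
c=cap('wrist','wrist1'); print(np.array(c['extrinsics']).round(3))
for t in ['plunger','bell','stand_top']:
    print(t,[(round(x['p'],2),round(x['location'][1]*560,1),round(x['location'][0]*420,1)) for x in nets.spot_point('wrist',t)])
E
```

```text
4.55 [641.84091721  23.53085898 322.9468082 ] [ 8.15857211e-01  5.78249282e-01 -7.51279006e-04  2.05304354e-03] [-0.29709691  0.50946081  0.42026146  1.03873069 -0.1965321   1.62859454
  1.29624795] [-0.00116234 -0.20664819  0.20657112] -0.0032428548726234816
[[ 3.31000e-01 -8.98000e-01 -2.89000e-01  5.68301e+02]
 [ 9.44000e-01  3.14000e-01  1.04000e-01  4.86850e+01]
 [-3.00000e-03 -3.07000e-01  9.52000e-01  4.65673e+02]
 [ 0.00000e+00  0.00000e+00  0.00000e+00  1.00000e+00]]
plunger [(0.7, 76.6, 222.4), (0.55, 263.3, 139.4)]
bell [(0.78, 261.9, 140.9)]
stand_top []
```

View pics/wrist1.png

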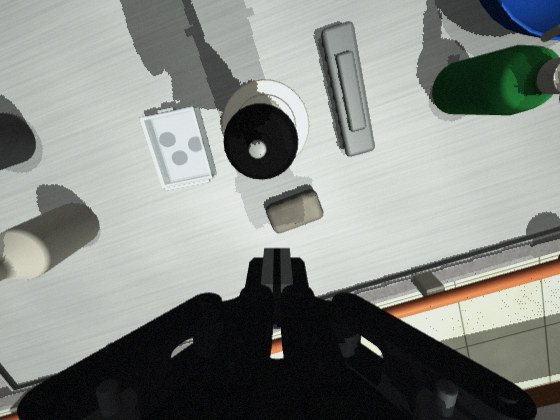

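```bash
cat >> h.py <<'E'
def measure(tag,x0=(597,17),s0=(583,23),ctr=None,zoom=True):
    c=viewer.capture('wrist'); 
    bc=proj(c,(*x0,73)); g=c['frame'].max(2)
    # bell: edge of band
    x=np.array(x0,float)
    m=(g<70).astype(np.uint8); w=np.zeros_like(m); cv2.circle(w,tuple(int(round(v)) for v in bc),55,1,-1); m*=w
    m=cv2.morphologyEx(m,cv2.MORPH_OPEN,np.ones((5,5)));m=cv2.morphologyEx(m,cv2.MORPH_CLOSE,np.ones((13,13)))
    n,l,st,_=cv2.connectedComponentsWithStats(m); k=l[int(round(bc[1])),int(round(bc[0]))]; m=(l==k).astype(float)
    r=fitbell(c,m,list(x)); x=r.x
    bh=bellhull(c,*x).astype(np.float32)
    s=np.array(s0,float)
    for win in [10,7,5,4,3,3]:
        E=ringedge(c,*s,8,66,win)
        keep=[cv2.pointPolygonTest(bh,(float(e[1]),float(e[2])),True)<-4 and e[4]>3 for e in E]
        K=E[keep]; W=np.array([atz(c,e[1],e[2],8)[:2] for e in K])
        q=least_squares(lambda p:np.hypot(*(W-p).T)-66,s,loss='soft_l1',f_scale=1); s=q.x
    print('bell',x.round(1),'res',r.fun,m.sum(),'stand',s.round(1),len(K),np.abs(q.fun).mean().round(2),'move needed',(s-x).round(1),np.hypot(*(s-x)).round(1))
    draw(c,[(bh,(0,255,0)),(ringuv(c,*s,8,66),(0,0,255)),(ringuv(c,*s,48,34),(255,0,0))],tag,np.array(proj(c,(*s,40))),hw=70,k=5)
    return c,x,s
E
python3 -c "
from h import *
measure('m1')"
```

```text
bell [598.6  14.9] res 258.7019607843137 4349.0 stand [585.5  21.2] 52 0.68 move needed [-13.1   6.2] 14.5
```

View pics/m1.png

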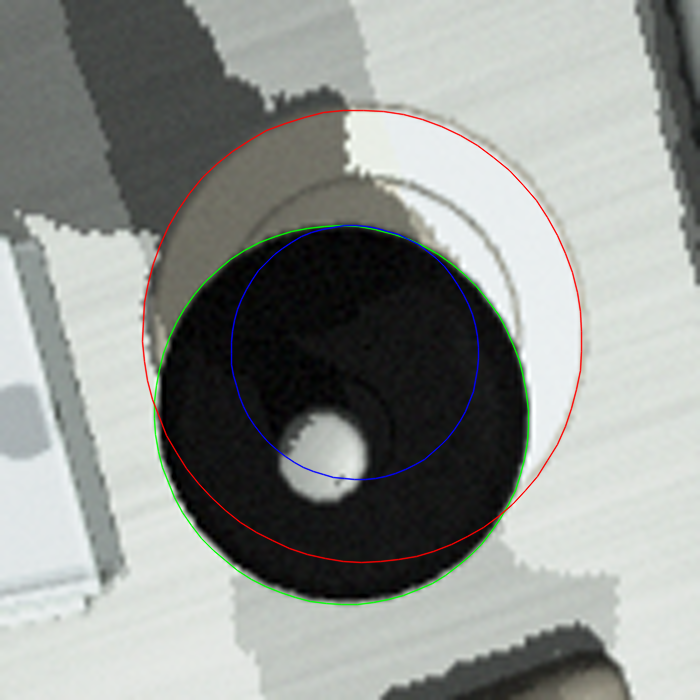

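```bash
sed -i 's/for win in \[10,7,5,4,3,3\]/for win in WINS/; s/loss=.soft_l1.,f_scale=1)/loss="cauchy",f_scale=.4)/' h.py; sed -i '1i WINS=[3,3,3,3,2.5]' h.py
python3 -c "
from h import *
measure('m2',(598.6,15),(584.4,23.6))"
```

```text
bell [598.6  15. ] res 255.77254901960785 4348.0 stand [585.4  21.3] 52 0.72 move needed [-13.2   6.3] 14.6
```

View pics/m2.png

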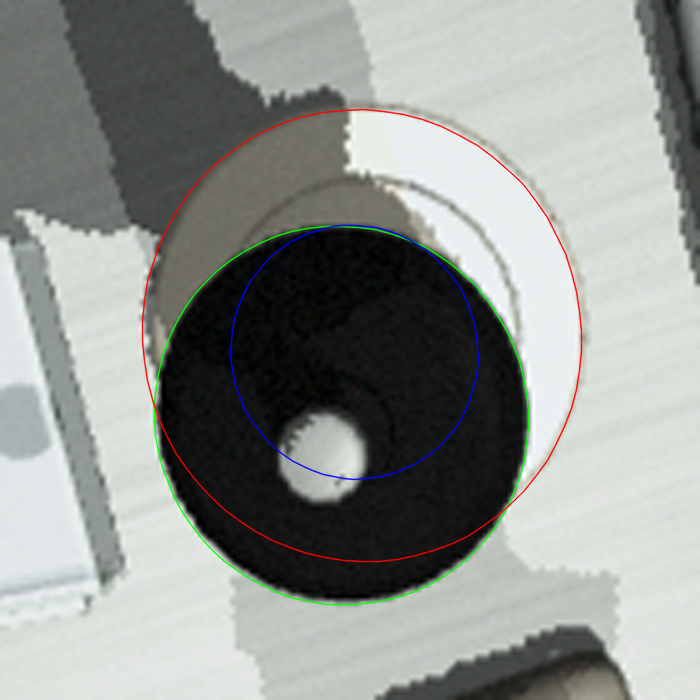

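```bash
python3 - <<'E'
from h import *
c=viewer.capture('wrist'); 
u,v=map(int,proj(c,(585,22,40))); print(u,v)
im=cv2.resize(c['frame'][v-60:v+30,u-60:u+60],None,fx=6.66,fy=6.66,interpolation=cv2.INTER_NEAREST); cv2.imwrite('pics/z.png',im)
for s in [(585.4,21.3),(584.4,23.6)]:
    E=ringedge(c,*s,8,66,3); print(s,[(int(np.degrees(e[0])),e[3],int(e[4])) for e in E[::3]])
E
```

```text
258 132
(585.4, 21.3) [(0, np.float64(2.5), 3), (12, np.float64(2.25), 24), (24, np.float64(-0.75), 28), (36, np.float64(-2.5), 9), (48, np.float64(-1.25), 4), (59, np.float64(-1.25), 4), (72, np.float64(-0.5), 6), (84, np.float64(-0.25), 5), (96, np.float64(0.0), 6), (108, np.float64(0.0), 6), (119, np.float64(-0.25), 7), (132, np.float64(0.25), 8), (144, np.float64(0.0), 9), (156, np.float64(0.0), 9), (168, np.float64(0.25), 5), (180, np.float64(-0.25), 4), (192, np.float64(-0.5), 4), (204, np.float64(-1.0), 4), (216, np.float64(-1.75), 4), (228, np.float64(0.0), 14), (239, np.float64(0.25), 17), (252, np.float64(-1.5), 13), (264, np.float64(-1.75), 31), (276, np.float64(1.75), 33), (288, np.float64(2.5), 4), (300, np.float64(2.5), 0), (312, np.float64(1.25), 0), (324, np.float64(-1.25), 0), (336, np.float64(-1.0), 0), (348, np.float64(-1.75), 0)]
(584.4, 23.6) [(0, np.float64(2.5), 1), (12, np.float64(2.25), 25), (24, np.float64(-1.25), 26), (36, np.float64(-1.75), 3), (48, np.float64(-2.0), 4), (59, np.float64(-1.5), 5), (72, np.float64(-1.75), 6), (84, np.float64(-1.75), 5), (96, np.float64(-2.25), 5), (108, np.float64(-2.0), 6), (119, np.float64(-1.25), 7), (132, np.float64(-1.75), 7), (144, np.float64(-1.25), 8), (156, np.float64(-1.25), 8), (168, np.float64(2.5), 9), (180, np.float64(2.25), 6), (192, np.float64(-1.0), 4), (204, np.float64(-1.0), 4), (216, np.float64(-1.0), 4), (228, np.float64(1.25), 13), (239, np.float64(1.0), 19), (252, np.float64(-0.25), 13), (264, np.float64(-0.75), 32), (276, np.float64(2.5), 23), (288, np.float64(2.0), 1), (300, np.float64(-1.5), 0), (312, np.float64(-0.75), 0), (324, np.float64(-0.25), 0), (336, np.float64(-2.0), 0), (348, np.float64(-1.0), 0)]
```

View pics/z.png

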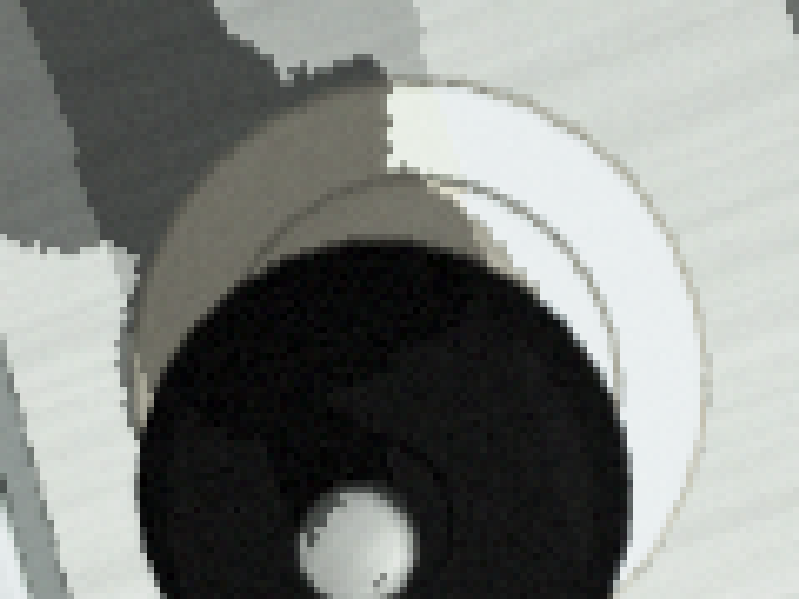

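play_rows(
  commands=[
    [[-18.4,21.8,0,0,0,0,0],[-18.4,21.8,0,0,0,0,0],[0,0,0,0,0,5,0],[0,0,0,0,0,5,0],[0,0,0,6.67,0,0,0],[0,0,0,6.67,0,0,0],[0,0,0,6.67,0,0,0],[0,0,0,0,0,0,0]],
  ],
)

```text
t: 5.57
tool_pos: [663.5, -15.7, 307.1]
tcp_rot: [0.853, 0.504, -0.068, -0.118]
force: [0.1, 1.5, -0.6]
grip_width: 0.0
```

```bash
python3 - <<'E'
from h import *
from scipy.spatial.transform import Rotation as R
s=bot.observe(); print(s['t'],s['tool_pos'],s['joints'].round(2)); print(R.from_quat(s['tcp_rot']).as_matrix().round(3))
E
```

```text
5.5667 [663.47557122 -15.69263186 307.12669657] [ 0.02  0.81  0.15  0.57 -0.23  2.02  1.13]
[[ 0.482  0.844 -0.235]
 [ 0.876 -0.463  0.133]
 [ 0.003 -0.271 -0.963]]
```

play_rows(
  commands=[
    [[-1,11,32,0,0,0,0],[-1,11,32,0,0,0,0],[-1,11,32,0,0,0,0],[-1,11,32,0,0,0,0],[-1,11,32,0,0,0,0],[-1,11,32,0,0,0,0],[0,0,0,4,0,0,0],[0,0,0,0,0,0,0]],
  ],
)

```text
t: 6.23
tool_pos: [667.7, -31.3, 103.6]
tcp_rot: [0.85, 0.498, -0.09, -0.146]
force: [0.0, -2.6, 0.4]
grip_width: 0.003
```

```bash
python3 - <<'E'
from h import *
from scipy.spatial.transform import Rotation as R
s=bot.observe(); print(s['t'],s['tool_pos'],s['joints'].round(2),s['force']); M=R.from_quat(s['tcp_rot']).as_matrix();print(M.round(3))
B=np.array([598.6,15]); p=s['tool_pos'][:2]-B; print(np.hypot(*p),p/np.hypot(*p))
cap('wrist','w3')
E
```

```text
6.2333 [667.72896089 -31.25371255 103.6496008 ] [ 0.03  0.91  0.15  0.89 -0.23  1.67  1.22] [ 0.02427045 -2.58206481  0.4437208 ]
[[ 0.488  0.82  -0.298]
 [ 0.873 -0.462  0.158]
 [-0.008 -0.338 -0.941]]
83.17583278109483 [ 0.83111835 -0.55609557]
```

View pics/w3.png

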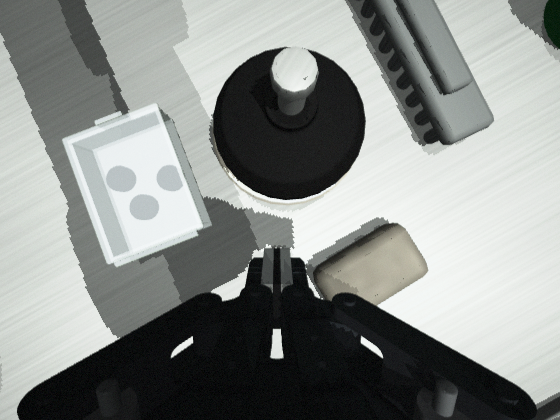

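play_rows(
  commands=[
    [[2.1,6.4,17.6,0,0,0,0],[2.1,6.4,17.6,0,0,0,0],[0.1,-2.8,1,0,0,0,0],[0.1,-2.8,1,0,0,0,0],[0.1,-2.8,1,0,0,0,0],[0.1,-2.8,1,0,0,0,0],[0.1,-2.8,1,0,0,0,0],[0,0,0,0,0,0,0]],
  ],
)

```text
t: 6.95
tool_pos: [662.5, -18.6, 74.7]
tcp_rot: [0.85, 0.5, -0.083, -0.142]
force: [0.4, -0.8, -0.1]
grip_width: -0.002
```

```bash
python3 - <<'E'
from h import *
from scipy.spatial.transform import Rotation as R
s=bot.observe(); print(s['t'],s['tool_pos'],s['force']); M=R.from_quat(s['tcp_rot']).as_matrix();print(M.round(3))
B=np.array([598.6,15]); p=s['tool_pos'][:2]-B; print(np.hypot(*p),p/np.hypot(*p))
cap('wrist','w4'); c=cap('side','s4'); im=c['frame'][140:290,170:370]; cv2.imwrite('pics/s4c.png',cv2.resize(im,None,fx=4,fy=4,interpolation=cv2.INTER_CUBIC))
E
```

```text
6.95 [662.48225987 -18.59799259  74.70127402] [ 0.39450519 -0.75058166 -0.08442152]
[[ 0.486  0.827 -0.282]
 [ 0.874 -0.459  0.159]
 [ 0.002 -0.324 -0.946]]
72.17872423527587 [ 0.88505665 -0.46548333]
```

View pics/w4.png

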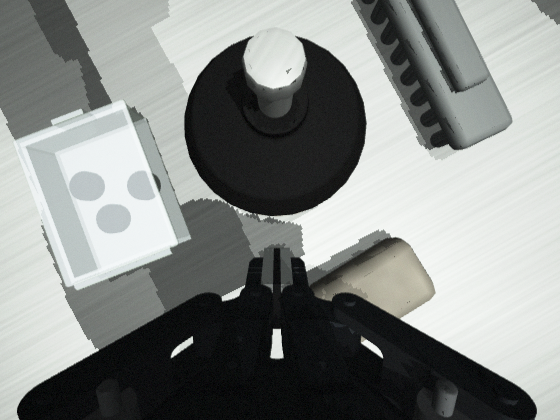

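View pics/s4c.png

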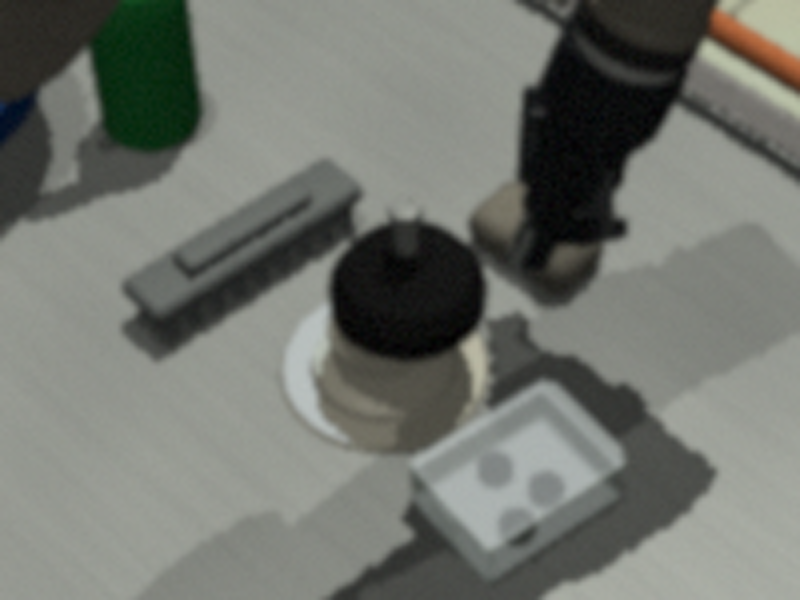

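```bash
python3 - <<'E'
from h import *
s=bot.observe(); print(s['t'],s['tool_pos'],s['force'],s['qd'].round(3))
E
```

```text
7.05 [662.50746409 -19.09065456  73.75575732] [-0.50628009 -0.12701906  0.50088081] [ 0.002  0.013  0.001 -0.004  0.    -0.     0.001]
```

play_rows(
  commands=[
    [[-1,0,2.1,0,0,0,0],[-1,0,2.1,0,0,0,0],[-1,0,2.1,0,0,0,0],[-1,0,2.1,0,0,0,0],[0,-1.9,0.7,0,0,0,0],[0,-1.9,0.7,0,0,0,0],[0,-1.9,0.7,0,0,0,0],[0,0,0,0,0,0,0]],
  ],
)

```text
t: 7.72
tool_pos: [652.4, -17.8, 65.2]
tcp_rot: [0.85, 0.5, -0.083, -0.143]
force: [0.7, 0.5, 0.9]
grip_width: -0.002
```

```bash
python3 - <<'E'
from h import *
from scipy.spatial.transform import Rotation as R
c=cap('wrist','w5')
s=bot.observe(); print(s['t'],s['tool_pos'],s['force']); M=R.from_quat(s['tcp_rot']).as_matrix();print(M.round(3))
B=np.array([598.6,15]); p=s['tool_pos'][:2]-B; print(np.hypot(*p),p/np.hypot(*p))
E
```

```text
7.7667 [652.60120496 -17.92714616  65.22495453] [-0.14693698  0.16640463  0.55060317]
[[ 0.486  0.827 -0.284]
 [ 0.874 -0.459  0.159]
 [ 0.001 -0.326 -0.946]]
63.24813903416508 [ 0.85379911 -0.52060261]
```

View pics/w5.png

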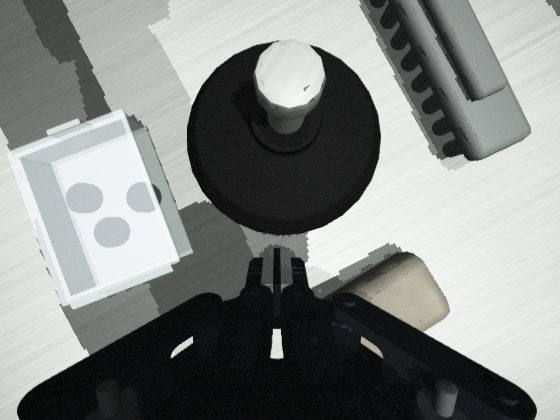

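play_rows(
  commands=[
    [[0,-1.9,0.65,0,0,0,0],[0,-1.9,0.65,0,0,0,0],[0,-1.9,0.65,0,0,0,0],[0,-1.9,0.65,0,0,0,0],[0,-1.9,0.65,0,0,0,0],[0,-1.9,0.65,0,0,0,0],[0,-1.9,0.65,0,0,0,0],[0,0,0,0,0,0,0]],
  ],
)

```text
t: 8.43
tool_pos: [640.3, -11.4, 65.2]
tcp_rot: [0.85, 0.5, -0.083, -0.142]
force: [1.5, -0.2, 0.1]
grip_width: -0.003
```

```bash
python3 - <<'E'
from h import *
c=cap('wrist','w6')
s=bot.observe(); print(s['t'],s['tool_pos'],s['force'])
c=cap('side','s6'); im=c['frame'][140:290,170:370]; cv2.imwrite('pics/s6c.png',cv2.resize(im,None,fx=4,fy=4,interpolation=cv2.INTER_CUBIC))
q=(c['frame'].max(2)<50);w=np.zeros(q.shape,np.uint8);cv2.circle(w,(267,212),28,1,-1)
E
```

```text
8.4833 [640.27696918 -11.47165635  65.13165185] [ 0.95305286 -0.38594164 -0.11915113]
```

View pics/w6.png

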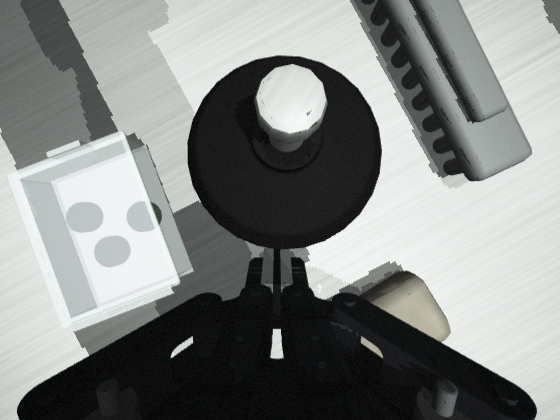

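View pics/s6c.png

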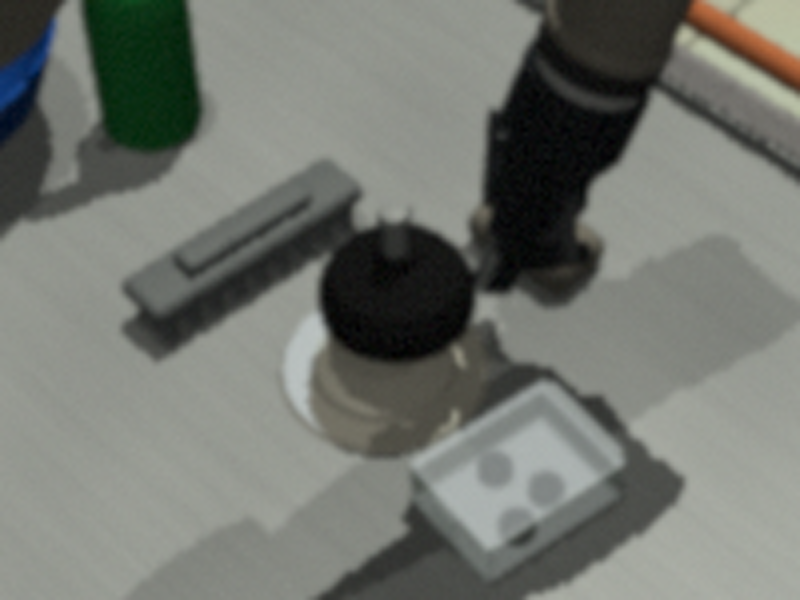

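```bash
python3 - <<'E'
from h import *
c=viewer.capture('wrist'); g=c['frame'].max(2)
m=(g<70).astype(np.uint8); w=np.zeros_like(m); cv2.circle(w,(284,152),108,1,-1); m*=w; m[247:]=0
h=cv2.convexHull(np.argwhere(cv2.morphologyEx(m,cv2.MORPH_OPEN,np.ones((7,7))))[:,::-1].astype(np.int32)); M=np.zeros(m.shape,np.uint8); cv2.fillPoly(M,[h],1)
def cost(p):
    s=softmask(bellhull(c,*p)); s[247:]=0; return np.abs(s-M).sum()
r=minimize(cost,[590,19],method='Nelder-Mead',options=dict(initial_simplex=[[590,19],[598,19],[590,27]])); print(r.x,r.fun,M.sum())
draw(c,[(bellhull(c,*r.x),(0,255,0))],'w7',(284,152),hw=120,k=4)
E
```

```text
[592.82897755  18.21797466] 674.635294117647 29460
```

View pics/w7.png

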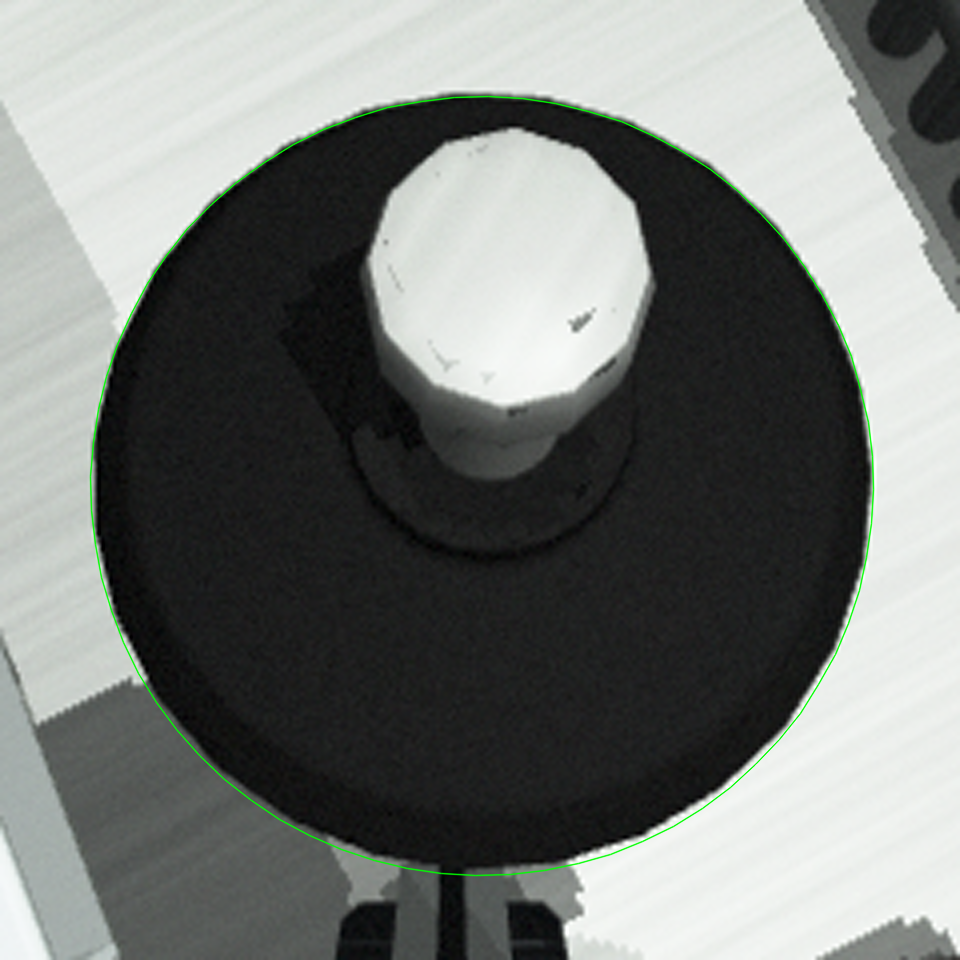

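play_rows(
  commands=[
    [[0,-1.9,0.65,0,0,0,0],[0,-1.9,0.65,0,0,0,0],[0,-1.9,0.65,0,0,0,0],[0,0,0,0,0,0,0],[0,3,-1,0,0,0,0],[0,6,-2,0,0,0,0],[0,8,-4,0,0,0,0],[0,8,-8,0,0,0,0]],
  ],
)

```text
t: 9.25
tool_pos: [659.2, -22.0, 69.9]
tcp_rot: [0.85, 0.5, -0.085, -0.144]
force: [0.2, -0.4, -0.3]
grip_width: -0.001
```

play_rows(
  commands=[
    [[0,0,-30,0,0,0,0],[0,0,-38,0,0,0,0],[0,-12,-38,0,0,0,0],[0,-12,-38,0,0,0,0],[0,-20,-36,-5,0,0,0],[0,-20,-36,-5,0,0,0],[0,-20,-30,-5,0,0,0],[0,0,0,-5,0,0,0]],
  ],
)

```text
t: 9.92
tool_pos: [654.5, -16.8, 338.1]
tcp_rot: [0.861, 0.508, 0.013, 0.012]
force: [1.0, 1.1, 2.4]
grip_width: -0.0
```

```bash
python3 - <<'E'
from h import *
s=bot.observe(); print(s['t'],s['tool_pos'],s['tcp_rot'],s['joints'].round(2))
measure('m3',(588,21),(586,22.7)); cap('wrist','w8')
E
```

```text
9.9167 [654.50166891 -16.76195449 338.13213172] [0.86123157 0.5079088  0.01275464 0.01208987] [-0.12  0.5   0.2   0.99 -0.09  1.63  1.12]
bell [670.3 308. ] res 224397.0745098039 230772.0 stand [577.8  23.3] 68 1.8 move needed [ -92.5 -284.7] 299.3
```

View pics/w8.png

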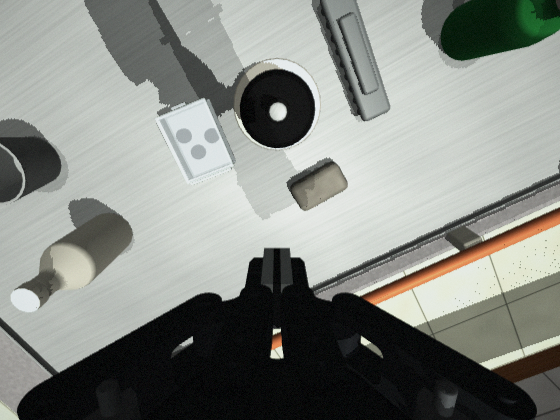

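View pics/m3.png

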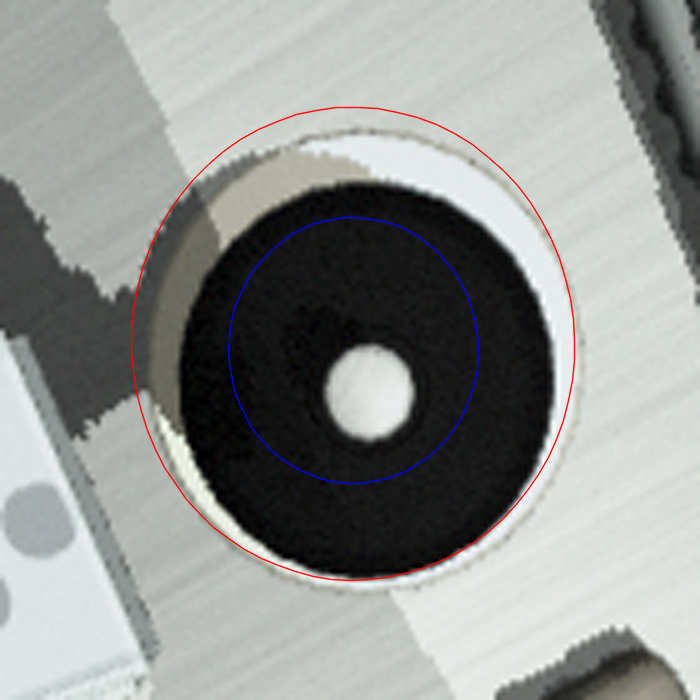

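```bash
python3 - <<'E'
from h import *
import h
s=bot.observe(); print(s['t'],s['tool_pos'],s['qd'].round(3))
c=viewer.capture('wrist'); g=c['frame'].max(2)
n,l,st,ce=cv2.connectedComponentsWithStats(cv2.morphologyEx((g<70).astype(np.uint8),cv2.MORPH_OPEN,np.ones((5,5))))
k=[i for i in range(1,n) if st[i,4]<6000 and abs(ce[i][0]-278)<15 and abs(ce[i][1]-108)<20]; print(st[k],ce[k])
cs,_=cv2.findContours((l==k[0]).astype(np.uint8),cv2.RETR_EXTERNAL,cv2.CHAIN_APPROX_NONE)
M=np.zeros(g.shape,np.uint8);cv2.drawContours(M,cs,-1,1,-1)
r=fitbell(c,M,[588.,21.]);print('bell',r.x,r.fun,M.sum())
bh=bellhull(c,*r.x)
u,v=map(int,proj(c,(586,22.7,8)));print(u,v)
draw(c,[(bh,(0,255,0)),(ringuv(c,586,22.7,4,66),(0,0,255)),(ringuv(c,*r.x,48,25),(255,255,0))],'m4',(u,v),hw=60,k=6)
im=cv2.resize(c['frame'][v-50:v+50,u-50:u+50],None,fx=6,fy=6,interpolation=cv2.INTER_NEAREST);cv2.imwrite('pics/m4z.png',im)
E
```

```text
10.0167 [649.53544284 -15.14740789 331.41275738] [ 0.044  0.127  0.012 -0.08  -0.015  0.045  0.011]
[[ 241   71   75   78 4356]] [[277.72359963 109.23347107]]
bell [588.00200097  20.90440848] 294.4117647058823 4635
277 109
```

View pics/m4.png

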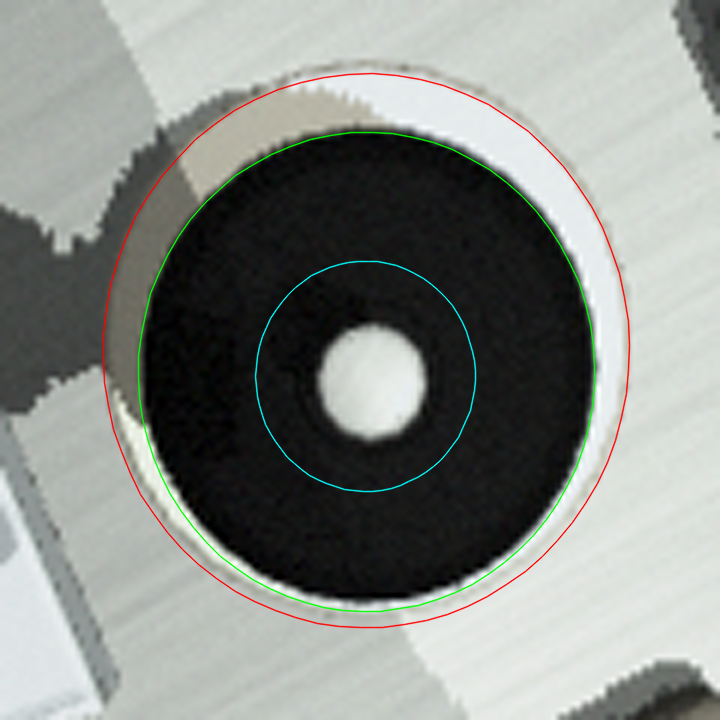

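View pics/m4z.png

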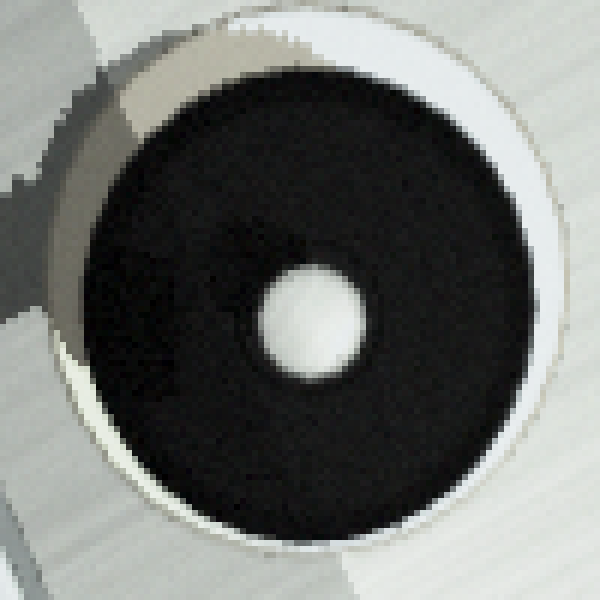

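```bash
cat > mm.py <<'E'
from h import *
import sys
def mm(tag,b0=(588.,21.),s0=(586.,22.7)):
    c=viewer.capture('wrist'); g=c['frame'].max(2); s=bot.observe(); print(s['t'],s['tool_pos'].round(1),np.abs(s['qd']).max().round(3),'cam',np.array(c['extrinsics'])[:3,3].round(1))
    bc=np.array(proj(c,(*b0,73)))
    n,l,st,ce=cv2.connectedComponentsWithStats(cv2.morphologyEx((g<70).astype(np.uint8),cv2.MORPH_OPEN,np.ones((5,5))))
    k=min([i for i in range(1,n) if 2000<st[i,4]<9000],key=lambda i:np.hypot(*(ce[i]-bc)))
    cs,_=cv2.findContours((l==k).astype(np.uint8),cv2.RETR_EXTERNAL,cv2.CHAIN_APPROX_NONE)
    M=np.zeros(g.shape,np.uint8);cv2.drawContours(M,cs,-1,1,-1)
    r=fitbell(c,M,list(b0))
    bh=bellhull(c,*r.x).astype(np.float32)
    # ring: outermost strong edge going inward from outside: use r=66 z=4 search, strongest of gradient within +-3px, lots of angles
    x=np.array(s0,float)
    for win in [6,4,3,3,2,2]:
        E=ringedge(c,*x,6,66,win)
        K=np.array([e for e in E if cv2.pointPolygonTest(bh,(float(e[1]),float(e[2])),True)<-2.5 and e[4]>2.5])
        W=np.array([atz(c,e[1],e[2],6)[:2] for e in K])
        q=least_squares(lambda p:np.hypot(*(W-p[:2]).T)-p[2],[*x,66],loss='soft_l1',f_scale=.7); x=q.x[:2]
    print('bell',r.x.round(2),r.fun.round(0),M.sum(),'stand',q.x.round(2),len(K),np.abs(q.fun).mean().round(2),'need',(x-r.x).round(2),np.hypot(*(x-r.x)).round(2))
    u,v=map(int,proj(c,(*x,8)))
    draw(c,[(bh,(0,255,0)),(ringuv(c,*x,6,q.x[2]),(0,0,255))],tag,(u,v),hw=60,k=6)
    return c
E
python3 -c "
from mm import *
mm('m5')"
```

```text
10.1167 [651.7 -17.9 327.9] 0.062 cam [580.6  20.8 471. ]
bell [587.78  21.02] 297.0 4694 stand [581.4   21.07  65.64] 46 1.07 need [-6.38  0.06] 6.38
```

View pics/m5.png

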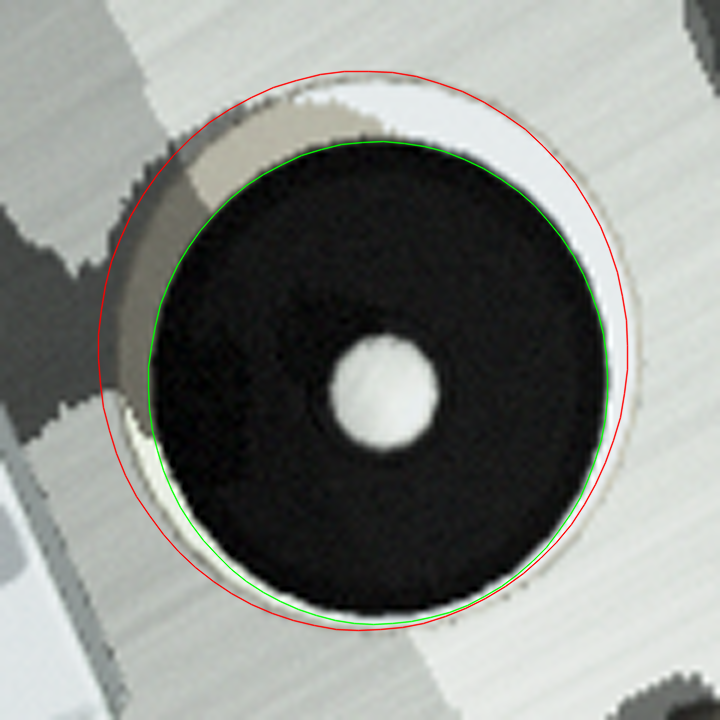

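play_rows(
  commands=[
    [[0,0,0,0,0,0,0],[0,0,0,0,0,0,0],[0,0,0,0,0,0,0],[0,0,0,0,0,0,0],[0,0,0,0,0,0,0],[0,0,0,0,0,0,0],[0,0,0,0,0,0,0],[0,0,0,0,0,0,0]],
  ],
)

```text
t: 10.78
tool_pos: [652.4, -18.3, 328.1]
tcp_rot: [0.862, 0.507, 0.005, 0.007]
force: [-0.2, -0.2, -0.2]
grip_width: 0.001
```

```bash
python3 - <<'E'
from mm import *
c=mm('m6'); import pickle; pickle.dump(c,open('c6.pkl','wb'))
u,v=map(int,proj(c,(586,22.7,8)));print(u,v)
cv2.imwrite('pics/m6z.png',cv2.resize(c['frame'][v-50:v+50,u-50:u+50],None,fx=6,fy=6,interpolation=cv2.INTER_NEAREST))
E
```

```text
10.8333 [652.4 -18.2 328.1] 0.002 cam [582.3  19.5 469.7]
bell [587.9   21.05] 305.0 4756 stand [581.2   23.51  64.48] 61 1.12 need [-6.7   2.46] 7.14
279 106
```

View pics/m6z.png

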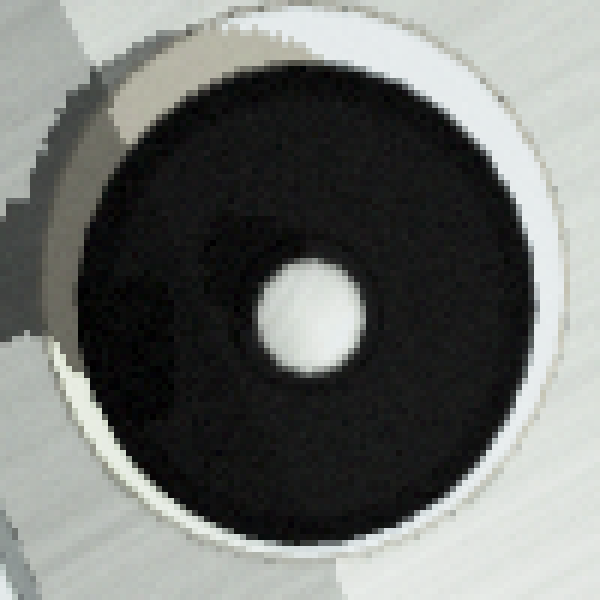

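```bash
python3 - <<'E'
from h import *; import pickle
c=pickle.load(open('c6.pkl','rb'))
P=np.array([(330,4),(568,260),(505,90),(545,160),(290,561),(140,503),(48,350),(43,260),(110,92),(500,447)],float)/6-.5+[229,56]
e=cv2.fitEllipse(P.astype(np.float32)); print('ellipse',e)
for z in (4,6,8):
    W=np.array([atz(c,*p,z)[:2] for p in P])
    q=least_squares(lambda p:np.hypot(*(W-p[:2]).T)-p[2],[586,22,66],loss='soft_l1'); print(z,q.x.round(2),q.fun.round(1))
# bell by points: contour ellipse
g=c['frame'].max(2)
n,l,st,ce=cv2.connectedComponentsWithStats(cv2.morphologyEx((g<90).astype(np.uint8),cv2.MORPH_OPEN,np.ones((3,3))))
k=min([i for i in range(1,n) if 2000<st[i,4]<9000],key=lambda i:np.hypot(*(ce[i]-[279,106])))
cs,_=cv2.findContours((l==k).astype(np.uint8),cv2.RETR_EXTERNAL,cv2.CHAIN_APPROX_NONE); print(cv2.fitEllipse(cs[0]),st[k])
B=cs[0][:,0]
for z in (65,73,81):
    W=np.array([atz(c,*p,z)[:2] for p in B]); q=least_squares(lambda p:np.hypot(*(W-p[:2]).T)-p[2],[586,22,48],loss='soft_l1',f_scale=.5); print(z,q.x.round(2))
# handle top
W=[(257,320),(366,320),(311,378),(311,258)]
W=np.array(W)/6-.5+[229,56]; print('handle',atz(c,*W.mean(0),149), np.array(c['extrinsics'])[:3,3])
# rendered expected offset when concentric
for off in [(0,0)]:
    pass
bh=bellhull(c,587,22).astype(np.float32); print(cv2.fitEllipse(cv2.approxPolyDP(bh,0.01,True)))
E
```

```text
ellipse ((278.9835205078125, 101.91615295410156), (86.95433044433594, 93.51162719726562), 17.051464080810547)
4 [583.61  24.36  65.5 ] [-0.4 -0.1  1.1  0.3  0.3  0.6  0.1 -0.5 -0.1 -3.4]
6 [583.61  24.34  65.22] [-0.4 -0.1  1.1  0.3  0.3  0.6  0.1 -0.5 -0.1 -3.4]
8 [583.6   24.32  64.94] [-0.4 -0.1  1.1  0.3  0.3  0.6  0.1 -0.5 -0.1 -3.4]
((279.3118896484375, 106.12871551513672), (75.5672378540039, 78.9658203125), 176.6862335205078) [ 241   66   77   81 4518]
65 [587.02  21.88  48.77]
73 [586.93  21.83  47.8 ]
81 [586.83  21.78  46.84]
handle [587.33457046  21.86765946 149.        ] [582.25604722  19.46583378 469.66442097]
((279.56256103515625, 106.08113861083984), (77.08270263671875, 81.27168273925781), 1.8457841873168945)
```

play_rows(
  commands=[
    [[0,10,30,0,0,0,0],[0,10,30,0,0,0,0],[0,4,25,5,0,0,0],[0,4,25,5,0,0,0],[0,4,25,5,0,0,0],[0,4,25,5,0,0,0],[0,0,0,0,0,0,0],[0,0,0,0,0,0,0]],
  ],
)

```text
t: 11.5
tool_pos: [673.1, -31.6, 161.4]
tcp_rot: [0.85, 0.499, -0.088, -0.145]
force: [-0.0, -0.3, 0.8]
grip_width: -0.003
```

```bash
cat > tgt.py <<'E'
from h import *
from scipy.spatial.transform import Rotation as R
def tgt(p,b=(586.95,21.85)):
    s=bot.observe(); M=R.from_quat(s['tcp_rot']).as_matrix(); d=s['tool_pos'][:2]-np.array(b)
    print(s['t'],s['tool_pos'].round(1),s['force'].round(1),'dist',np.hypot(*d).round(1),'y',M[:,1].round(3),'maxqd',np.abs(s['qd']).max().round(3)); print('tool delta',(M.T@(np.array(p)-s['tool_pos'])).round(1))
E
python3 -c "
from tgt import *
n=np.array([.847,-.531]);b=np.array([586.95,21.85])
tgt([*(b+75*n),65])"
```

```text
11.5 [673.1 -31.6 161.4] [-0.  -0.3  0.8] dist 101.3 y [ 0.822 -0.461 -0.334] maxqd 0.169
tool delta [ 1.3  7.4 99.7]
```

play_rows(
  commands=[
    [[0.3,1.5,20,0,0,0,0],[0.3,1.5,20,0,0,0,0],[0.3,1.5,20,0,0,0,0],[0.2,1.5,18,0,0,0,0],[0.2,1,14,0,0,0,0],[0,0.4,8,0,0,0,0],[0,0,0,0,0,0,0],[0,0,0,0,0,0,0]],
  ],
)

```text
t: 12.17
tool_pos: [654.4, -16.4, 74.7]
tcp_rot: [0.85, 0.501, -0.081, -0.141]
force: [0.9, 0.5, -0.5]
grip_width: -0.002
```

```bash
python3 -c "
from tgt import *
n=np.array([.847,-.531]);b=np.array([586.95,21.85])
tgt([*(b+61*n),66]);tgt([*(b+53*n),66])"
```

```text
12.1667 [654.4 -16.4  74.7] [ 0.9  0.5 -0.5] dist 77.5 y [ 0.829 -0.459 -0.32 ] maxqd 0.026
tool delta [ -2.5 -12.9  13.6]
12.1667 [654.4 -16.4  74.7] [ 0.9  0.5 -0.5] dist 77.5 y [ 0.829 -0.459 -0.32 ] maxqd 0.026
tool delta [ -2.1 -20.5  16.2]
```

play_rows(
  commands=[
    [[-0.8,0.9,2.8,0,0,0,0],[-0.8,0.9,2.8,0,0,0,0],[-0.8,0.9,2.8,0,0,0,0],[0,-3,1,0,0,0,0],[0,-3,1,0,0,0,0],[0,-3,1,0,0,0,0],[0,-3,1,0,0,0,0],[0,0,0,0,0,0,0]],
  ],
)

```text
t: 12.83
tool_pos: [640.1, -12.1, 62.3]
tcp_rot: [0.85, 0.5, -0.084, -0.143]
force: [0.2, 0.8, -0.3]
grip_width: -0.004
```

```bash
python3 -c "
from tgt import *
n=np.array([.847,-.531]);b=np.array([586.95,21.85])
tgt([*(b+57*n),66]);tgt([*(b+53*n),66])"
```

```text
12.8333 [640.1 -12.1  62.3] [ 0.2  0.8 -0.3] dist 63.1 y [ 0.827 -0.459 -0.326] maxqd 0.016
tool delta [ 0.9 -6.9 -1.5]
12.8333 [640.1 -12.1  62.3] [ 0.2  0.8 -0.3] dist 63.1 y [ 0.827 -0.459 -0.326] maxqd 0.016
tool delta [  1.1 -10.7  -0.2]
```

play_rows(
  commands=[
    [[0.2,-0.6,-1.6,0,0,0,0],[0.2,-0.6,-1.6,0,0,0,0],[0.15,-1.9,0.6,0,0,0,0],[0.15,-1.9,0.6,0,0,0,0],[0.15,-1.9,0.6,0,0,0,0],[0.15,-1.9,0.6,0,0,0,0],[0.15,-1.9,0.6,0,0,0,0],[0,0,0,0,0,0,0]],
  ],
)

```text
t: 13.5
tool_pos: [632.6, -7.1, 66.0]
tcp_rot: [0.85, 0.5, -0.083, -0.142]
force: [1.0, -0.2, -0.4]
grip_width: 0.002
```

```bash
python3 -c "
from tgt import *
n=np.array([.847,-.531]);b=np.array([586.95,21.85])
tgt([*(b+53*n),66]);cap('wrist','w9')"
```

```text
13.5 [632.6  -7.1  66. ] [ 1.  -0.2 -0.4] dist 54.1 y [ 0.827 -0.46  -0.325] maxqd 0.007
tool delta [ 0.3 -1.   0.3]
```

View pics/w9.png

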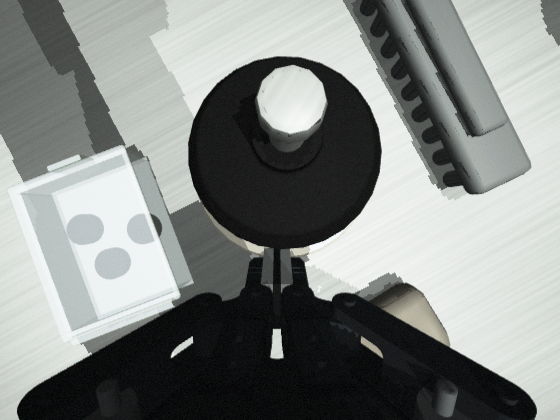

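play_rows(
  commands=[
    [[0.2,-1.1,0.4,0,0,0,0],[0,0,0,0,0,0,0],[0,3,-1,0,0,0,0],[0,6,-2,0,0,0,0],[0,8,-4,0,0,0,0],[0,8,-8,0,0,0,0],[0,0,-20,0,0,0,0],[0,0,-30,0,0,0,0]],
  ],
)

```text
t: 14.22
tool_pos: [668.5, -27.7, 116.1]
tcp_rot: [0.85, 0.499, -0.087, -0.145]
force: [1.5, 0.9, -0.1]
grip_width: -0.003
```

play_rows(
  commands=[
    [[0,-4,-38,0,0,0,0],[0,-12,-38,0,0,0,0],[0,-12,-38,-5,0,0,0],[0,-20,-36,-5,0,0,0],[0,-20,-36,-5,0,0,0],[0,-12,-15,-5,0,0,0],[0,0,0,0,0,0,0],[0,0,0,0,0,0,0]],
  ],
)

```text
t: 14.88
tool_pos: [647.6, -14.2, 333.3]
tcp_rot: [0.861, 0.508, 0.006, 0.008]
force: [0.3, -1.7, -0.9]
grip_width: 0.003
```

play_rows(
  commands=[
    [[0,0,0,0,0,0,0],[0,0,0,0,0,0,0],[0,0,0,0,0,0,0],[0,0,0,0,0,0,0],[0,0,0,0,0,0,0],[0,0,0,0,0,0,0],[0,0,0,0,0,0,0],[0,0,0,0,0,0,0]],
  ],
)

```text
t: 15.55
tool_pos: [648.8, -16.1, 330.1]
tcp_rot: [0.862, 0.507, 0.005, 0.007]
force: [0.7, -0.1, -0.0]
grip_width: 0.003
```

```bash
python3 - <<'E'
from h import *; import pickle
s=bot.observe();print(s['t'],s['tool_pos'],np.abs(s['qd']).max())
c=cap('wrist','w10'); pickle.dump(c,open('c10.pkl','wb'))
u,v=map(int,proj(c,(583.6,24.3,8)));print(u,v)
cv2.imwrite('pics/m10z.png',cv2.resize(c['frame'][v-50:v+50,u-50:u+50],None,fx=6,fy=6,interpolation=cv2.INTER_NEAREST))
E
```

```text
15.55 [648.81067892 -16.08400374 330.08467731] 0.006845730247563538
279 107
```

View pics/m10z.png

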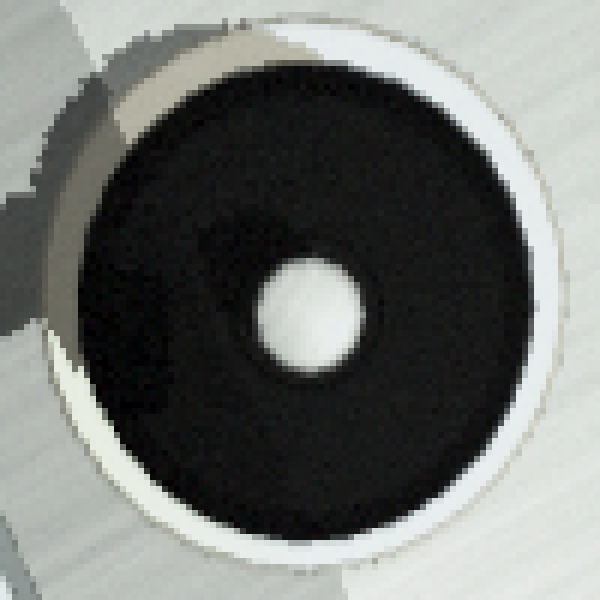

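```bash
python3 - <<'E'
from h import *; import pickle
c=pickle.load(open('c10.pkl','rb'))
P=np.array([(310,15),(568,295),(505,105),(543,170),(300,570),(150,520),(45,340),(42,270),(112,95),(415,548)],float)/6-.5+[229,57]
W=np.array([atz(c,*p,5)[:2] for p in P])
q=least_squares(lambda p:np.hypot(*(W-p[:2]).T)-p[2],[586,22,66],loss='soft_l1'); print(q.x.round(2),q.fun.round(1)); s=q.x
g=c['frame'].max(2)
n,l,st,ce=cv2.connectedComponentsWithStats(cv2.morphologyEx((g<90).astype(np.uint8),cv2.MORPH_OPEN,np.ones((3,3))))
k=min([i for i in range(1,n) if 2000<st[i,4]<9000],key=lambda i:np.hypot(*(ce[i]-[279,106])))
cs,_=cv2.findContours((l==k).astype(np.uint8),cv2.RETR_EXTERNAL,cv2.CHAIN_APPROX_NONE)
M=np.zeros(g.shape,np.uint8);cv2.drawContours(M,cs,-1,1,-1)
r=fitbell(c,M,[584.,24.]);print('hullfit',r.x,r.fun)
B=cs[0][:,0]
for z in (65,73,81):
    W=np.array([atz(c,*p,z)[:2] for p in B]); q=least_squares(lambda p:np.hypot(*(W-p[:2]).T)-p[2],[586,22,48],loss='soft_l1',f_scale=.5); print(z,q.x.round(2),'need',(s-q.x)[:2].round(2))
H=np.array([(257,316),(366,316),(311,376),(311,256)])/6-.5+[229,57]; print('handle',atz(c,*H.mean(0),149), np.array(c['extrinsics'])[:3,3])
draw(c,[(bellhull(c,*q.x[:2]),(0,255,0)),(ringuv(c,s[0],s[1],5,s[2]),(0,0,255))],'m11',(279,107),hw=60,k=6)
E
```

```text
[583.61  24.68  65.95] [-0.5 -0.4  0.5 -0.1 -0.3  0.2 -0.3 -0.3  0.9  0.6]
hullfit [584.34404404  23.16192093] 276.4745098039216
65 [584.02  23.65  48.72] need [-0.41  1.03]
73 [583.92  23.61  47.76] need [-0.31  1.07]
81 [583.81  23.58  46.8 ] need [-0.2  1.1]
handle [584.16607841  23.88458754 149.        ] [578.69452322  21.72340413 471.65536048]
```

View pics/m11.png

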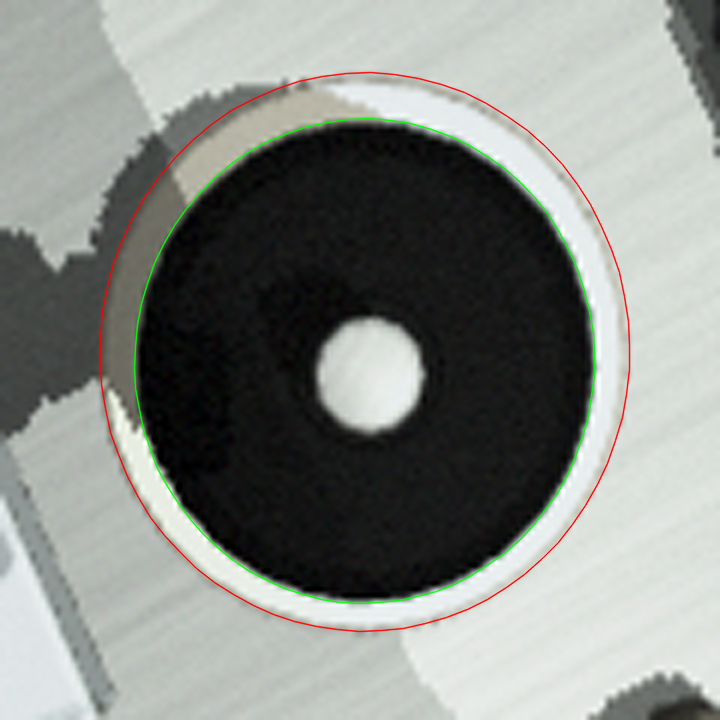

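```bash
python3 - <<'E'
from h import *
c=cap('side','s12')
q=nets.cut_out('side','plunger')
b=(583.9,23.6);s=(583.6,24.5)
draw(c,[(bellhull(c,*b),(0,255,0)),(ringuv(c,*s,6,66),(0,0,255))],'s12c',(266,222),hw=50,k=6)
E
```

```text
(no output)
```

View pics/s12c.png

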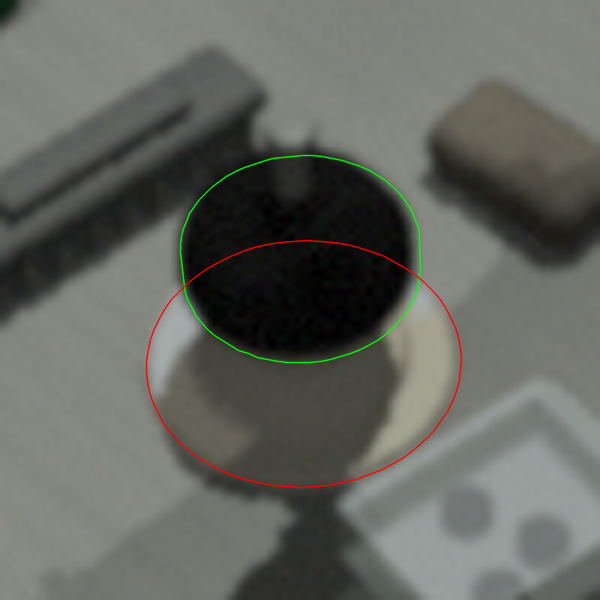

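```bash
python3 -c "
from h import *
print(bot.finish_job(), bot.observe()['t'])"
```

```text
the job is handed in; nothing more can be done
the job is handed in; nothing more can be done
```

The plunger head stands upright, about 1 mm off the stand's centre, and I handed the job in at about 16 s of the 42 s allowed. I slid it there in three slow pushes with the shut fingertips low on the rubber band, tilting the tool about 20° away from the handle. It started about 16 mm off.

**Last checks:**
- **Centring:** the last wrist picture puts the bell at about (583.9, 23.6) mm and the stand at about (583.6, 24.7) mm, against the 6 mm allowed. The plate shows all round the bell.
- **Upright:** the handle top lies over the bell's centre to within about 0.4 mm.
- **Side camera:** its outlines agree with these positions to within about a pixel, roughly 3 mm.
- **Contact force:** wrist force readings between moves stayed under about 3 N, and the arm was raised well clear before hand-in.
- **Other things:** none looked moved in the pictures, but I did not measure their final positions.

**What failed or disagreed:** my automatic fit of the plate's edge caught on shadows and was up to several mm off. I fitted the plate's edge from hand-picked points instead, so the stand's position rests on that. A second fit of the bell's outline in the last picture differed by about 0.7 mm, which would make the offset about 1.7 mm.

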